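Stow the spare lantern battery and snap the slide-top tin shut

TASK

Put the lantern's spare battery (the small black rectangular block) into the slide-top tin on the tray and let go of it, then slide the tin's lid shut along its channel, forcing it over the small end ridge until it is fully home against the end wall. Push only as hard as the ridge needs: the tin stands on soft rubber and must not be shoved more than about 24 mm from where it stands. Leave the jar, the egg box and the candle tin where they stand.

Things in the scene. Friction and masses are not known exactly. Their poses are not given: they have to be found in the camera images.
- tin: Grey metal slide-top tin, 140 (x) by 104 (y) by 44 mm high. Origin: centre of its underside, 11 mm above the table; z up; +x is the way the lid closes, from the low open mouth (x = -70) to the end wall (inner face x = +66). Cavity: floor at z = 3, 84 mm wide, x = -64 to +66. Opening between the overhanging side rails: 78 mm wide, rail tops z = 44. Channel under the rails: floor z = 33, 6.2 mm high.
- mount: Fixed dark plate under the tin, 120 by 90 by 3 mm, with soft rubber buffers; origin: centre of its underside, 8 mm below the tin's origin, axes as the tin's. The rubber lets the tin slide along the tin's x only, about 1.1 mm per newton (900 N/m), to stops at 30 mm either way, and brings it back when released. So the tin recedes as its lid is pushed.
- tin_ridge (a point): Top of the springy ridge across the tin's mouth: a round steel bar along y, 8 mm thick, at x = -66, z = 31 mm in the tin's frame. The lid's rib meets it 8 to 10 mm short of home and is at its crest 4 mm short; it takes 7 to 12 N if the lid is pushed and free to rise, up to 18 N if gripped hard. Past the crest the force drops sharply and the lid snaps on to the end wall.
- lid: Aluminium sliding lid, 136 (x) by 93 (y) by 5 mm, in the tin's channel; starts 68 to 80 mm open, sticking out of the mouth, so the free opening is at the end wall. Origin on its underside, axes as the tin's; plate from x = -70 (outer edge) to +66 (leading edge). Fully home = its origin straight above the tin's, outer edge flush with the mouth. Slides with 0.5 to 2 N. A round 8 mm rib hangs below it at x = -62.
- lid_tab (a point): Middle of the top of the lid's upright cross tab, to be pushed from behind or pinched: 10 mm thick (lid x = -62 to -52), 40 mm wide (y), standing 14 mm above the plate's top. The point is at x = -57, z = 19 mm in the lid's frame.
- battery: Spare lantern battery: small black plastic block with square ends, 50 (x) by 24 (y) by 22 mm high, 80 g, lying flat on the tray on the left or right of the tin. Origin: centre of its underside, 3 mm above the table; long axis x.
- jar: Clear jar with steel twist cap, 72 mm across, 93 mm tall, two bulbs inside, at the back right; origin at the centre of its underside. Bystander.
- egg_box: Green plastic egg box, 108 by 108 by 60 mm high, at the back left; origin at the centre of its underside. Bystander.
- candle_tin: Round flat aluminium candle tin, 48 mm across, 20 mm high, on the tray on the other side of the slide-top tin from the battery; origin at the centre of its underside. Bystander.
Mind the look-alikes: they are no part of the job. What is shaped like the lid but purple is not meant. Of the things that look like the battery, take the one that is farthest from the robot's base at the start.

How it is judged:
On the way, in this order (a step that is already met when the one before it is completed fails the run):
1. the battery lies in the tin, let go, with the lid still open (x of battery in the frame of tin between -0.066 and 0.066 m and y of battery in the frame of tin between -0.044 and 0.044 m and z of battery in the frame of tin between -0.002 and 0.02 m and x of lid in the frame of tin below -0.02 m and contact force between the fingers and battery below 0.2 N), for 0.2 s.
2. the lid is over the ridge and home (x of lid in the frame of tin between -0.0025 and 0.004 m and z of lid in the frame of tin between 0.029 and 0.039 m), for 0.2 s.
At the end, for the whole second after the job is handed in: The battery lies inside the tin; the lid is in its channel within 2.5 mm of fully home (past the ridge); the tin is back within 4 mm of where it stood; lid and battery are at rest and released (all of step 2 and x of battery in the frame of tin between -0.066 and 0.066 m and y of battery in the frame of tin between -0.044 and 0.044 m and z of battery in the frame of tin between -0.002 and 0.02 m and distance of tin from where it was at the start of the episode below 0.004 m and linear speed of each of lid, battery below 0.02 m/s); the robot touches nothing.
It fails at once if the tin is shoved more than 24 mm on its rubber mount (about 21 N) (distance of tin from where it was at the start of the episode above 0.024 m).
It fails at once if the lid is lifted or pulled out of its channel (z of lid in the frame of tin above 0.06 m or x of lid in the frame of tin below -0.11 m).
It fails at once if a bystander on the tray is moved more than 25 mm or tipped over (distance of any of jar, egg_box, candle_tin from where it was at the start of the episode above 0.025 m or angle between any of jar, egg_box, candle_tin's own z axis and vertical above 0.5 rad).
It also fails if it takes over 67 s, if anything falls off the work surface, if the arm or the gripper's body presses on something with over 40 N, if the wrist force passes 120 N, or if a joint passes its speed limit or range.

ROBOT

A 6-joint arm with a two-finger parallel gripper is mounted at the origin on the work surface. World frame = base frame: x ahead of the robot, y to its left, z up, the work surface at z = 0. Lengths are in m, angles in rad, forces in N, time in s.
With the tool pointing down it reaches from about 0.35 to 0.975 m from the base axis. Payload 4.9 kg.
Tool frame: the origin (TCP) lies at the very end of the fingers, on their centre line; the grasp point (between the pads) lies 19 mm behind it; y points along the fingers, z is the direction in which the jaws open and shut, and the axes are right-handed (so a half turn about y gives the same grasp; the last joint's range is limited). The gripper opens to 85 mm and grips with 20 to 120 N. Pads are 22 mm wide; open, the fingers measure 114 mm over their backs; the gripper's body (76 mm by 85 mm) begins 54 mm behind the grasp point. The pads swing forward as they close: fully open they stand 13 mm farther back than shut.
Start: joints at [1.056, 0.053, 1.613, -0, 1.476, -0.119], TCP at [0.241, 0.577, 0.231] pointing down, gripper open.
Joint ranges: [-3.01, 3.01], [-1.01, 2.22], [0.06, 2.58], [-1.02, 4.17], [0.09, 2.62], [-3.14, 3.14]. Speed limits (rad/s): [2.57, 2.57, 3.14, 3.14, 3.14, 3.14].

INTERFACE

Orientations are given as a rotation vector (axis times angle).
In Python, from station import monitor, viewer, ticket gives the robot as it stands.
- The arm moves only by the tool servo_tool, never from a script. Its argument "commands" is one flat list of numbers, 7 for each row, row after row: the turn, a rotation vector about the tool's x, y, z in rad, then the shift along the tool's x, y, z in cm, then the opening, from 0 (shut) to 1 (fully open). In form: [rx, ry, rz, dx, dy, dz, claw, rx, ry, rz, dx, dy, dz, claw, ...]. A call has 1 to 20 rows; each row shifts and turns the pose as measured when the row begins, along the tool's axes as they then stand; what a row does not reach is not made up. A row lasts 1/10 s, in which the tool goes at most 50 mm and 8.59 degrees, less where a joint would pass 70% of its speed; a pose out of reach is approached as far as the arm can. A call is refused whole if a number of a shift passes 5 or a number of a turn 0.15, either way. A call with a gripper value outside its range is refused whole. The fingers move at their own pace and stop on an object; "grip_force" is the grip in N (left out, the last holds). Time passes only in rows, so rows that do not move let the fingers close. It gives the time, the measured TCP pose, the force and the opening at its end, in the units of the state.
- monitor.get_obs(): the state, without advancing time (a new reading comes with each control period).
- viewer.get_image(name): name is "scene" or "top" or "wrist"; returns a dict with "frame" (400x640x3 uint8, red, green, blue), "depth" (400x640 float32, m along the optical axis (not along the pixel's ray), 0 where there is no reading), "camera_matrix" (3x3 intrinsics, pixels), "dist_coeffs" ([k1, k2, p1, p2, k3] as OpenCV has them; the pictures are not rectified), "cam_to_world" (4x4, takes a point from camera to world coordinates). Camera axes: x right, y down, z forward; pixel columns grow to the right and rows downward; lengths in m; the calibration is good to about 2 mm. A picture is of the moment at which its call begins.
- ticket.finish_job(): hands the job in, once; it reports no verdict.
The state is a dict: "t": time; "q": joint angles; "dq": joint speeds; "effort": joint torques, N m; "tool_pos": TCP position; "tool_rot": TCP orientation; "contact_force": force on the tool from outside, world axes, zero at the start; "wrist_torque": the same for the moment, N m; "opening": finger opening in m.
Only numpy, scipy, OpenCV 4.12 (cv2) and the standard library are available. Lean on these libraries where they do the work, as an engineer would, in place of code of your own. Each camera call takes 0.05 s, during which the arm holds its last target.

## Working session

There is one attempt and no reset: what is moved stays moved. The work goes in short steps, Python scripts to look and compute and a tool call to move; the robot and the scene stay as the last step left them, time stands still between calls to the robot, and variables do not carry over. Pictures are saved under pics/ and viewed, and the job is handed in when it is done.

Besides the shell and the picture viewer there is one more tool, called after "Request:" as name(argument=value, ...), one argument or row to a line, values as JSON. servo_tool: Moves the arm, as the interface text tells. Its arguments: {"type":"object","properties":{"commands":{"type":"array","items":{"type":"number"}},"grip_force":{"type":"number"}},"required":["commands"]}

```bash
mkdir -p pics; ls
python3 - <<'E'
from station import monitor, viewer
import cv2
o=monitor.get_obs(); print({k:o[k] for k in('t','tool_pos','tool_rot','opening','contact_force')})
for n in('scene','top','wrist'):
    d=viewer.get_image(n); cv2.imwrite(f'pics/{n}0.png',d['frame'][:,:,::-1])
    print(n,d['camera_matrix'].tolist(),d['dist_coeffs'],d['cam_to_world'].round(4).tolist())
E
```

```text
pics
{'t': 0.0, 'tool_pos': array([0.24067613, 0.57613539, 0.23009052]), 'tool_rot': array([-1.55031038,  0.311104  , -0.3101094 ]), 'opening': 0.08548591358752983, 'contact_force': array([-1.08156616, -0.56962158,  0.11910144])}
scene [[416.55848755881374, 0.0, 318.7983238620585], [0.0, 416.55848755881374, 200.30164130063372], [0.0, 0.0, 1.0]] [-0.01163879  0.          0.          0.          0.        ] [[0.4573, 0.6508, -0.6061, 1.0841], [0.8892, -0.3231, 0.3239, -0.2882], [0.0149, -0.687, -0.7265, 0.7384], [0.0, 0.0, 0.0, 1.0]]
top [[513.5006895654967, 0.0, 315.1988159337434], [0.0, 513.5006895654967, 199.47823557962587], [0.0, 0.0, 1.0]] [-0.1301642  0.         0.         0.         0.       ] [[-0.0099, -0.9981, 0.0601, 0.4466], [-0.9999, 0.0103, 0.0064, 0.0244], [-0.007, -0.0601, -0.9982, 1.1384], [0.0, 0.0, 0.0, 1.0]]
wrist [[332.57842132719617, 0.0, 315.4576395398875], [0.0, 332.57842132719617, 196.15280647097495], [0.0, 0.0, 1.0]] [-0.02959456  0.          0.          0.          0.        ] [[0.3868, 0.8851, 0.2589, 0.1754], [0.9222, -0.3712, -0.1088, 0.6035], [-0.0002, 0.2809, -0.9597, 0.3725], [0.0, 0.0, 0.0, 1.0]]
```

View pics/top0.png

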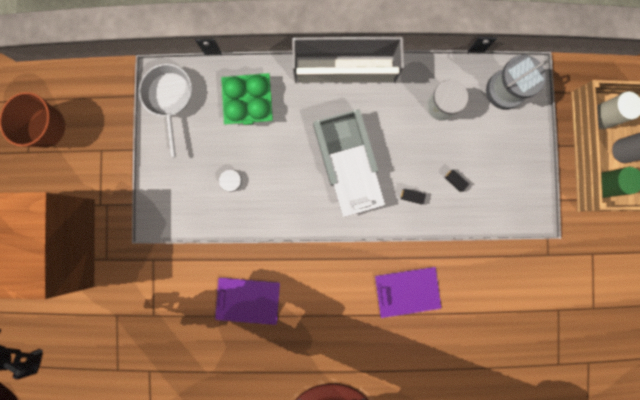

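View pics/scene0.png

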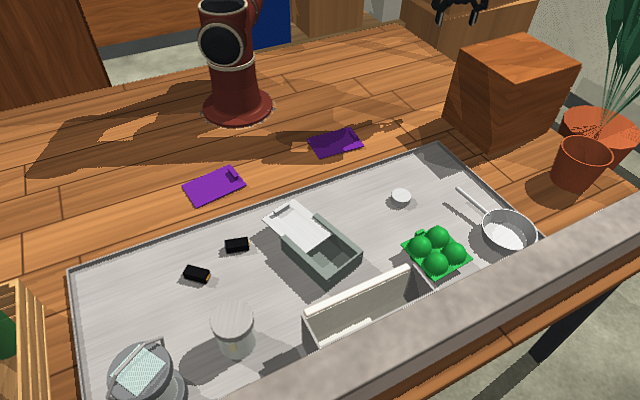

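Battery look-alikes in the top view are at (414,196) and (457,180). I'll measure both and enlarge the crop.

```bash
cat > h.py <<'E'
import numpy as np, cv2
from station import monitor, viewer
def ray(d,px):
    p=cv2.undistortPoints(np.array(px,float).reshape(-1,1,2),d['camera_matrix'],np.array(d['dist_coeffs']))[:,0]
    r=np.c_[p,np.ones(len(p))]@d['cam_to_world'][:3,:3].T
    return d['cam_to_world'][:3,3],r
def onz(d,px,z):
    o,r=ray(d,px); return o+r*((np.array(z)-o[2])/r[:,2])[:,None]
def cloud(d):
    h,w=d['depth'].shape
    u,v=np.meshgrid(np.arange(w),np.arange(h))
    p=cv2.undistortPoints(np.stack([u,v],-1).reshape(-1,1,2).astype(float),d['camera_matrix'],np.array(d['dist_coeffs']))[:,0]
    c=np.c_[p,np.ones(len(p))]*d['depth'].reshape(-1,1)
    return (c@d['cam_to_world'][:3,:3].T+d['cam_to_world'][:3,3]).reshape(h,w,3)
def crop(d,x0,x1,y0,y1,s,name):
    cv2.imwrite(name,cv2.resize(d['frame'][y0:y1,x0:x1,::-1],None,fx=s,fy=s,interpolation=cv2.INTER_CUBIC))
E
python3 - <<'E'
from h import *
d=viewer.get_image('top')
crop(d,300,480,95,225,4.4,'pics/top_crop.png')
P=cloud(d)
g=d['frame'].astype(int).sum(2)
for (a,b) in [(414,196),(457,180)]:
    m=np.zeros(g.shape,bool); m[b-18:b+18,a-20:a+20]=True
    m&=(P[...,2]>0.015)&(P[...,2]<0.035)&(d['depth']>0)
    q=P[m]; ys,xs=np.nonzero(m)
    r=cv2.minAreaRect((q[:,:2]*1000).astype(np.float32))
    print(m.sum(),np.median(q,0),r,np.hypot(*np.median(q,0)[:2]))
# dense point heights in tin region
for px in [(348,125),(340,140),(320,130),(371,150),(350,160),(360,190),(362,206)]:
    print(px,P[px[1],px[0]].round(4))
E
```

```text
266 [ 0.51916357 -0.18184041  0.02400002] ((519.3296508789062, -182.1419219970703), (52.007713317871094, 24.622982025146484), 76.63192749023438) 0.5500879432378047
267 [ 0.55334001 -0.28032995  0.02369265] ((554.1258544921875, -280.8339538574219), (51.92172622680664, 26.30238914489746), 48.49835205078125) 0.6202983595189623
(348, 125) [ 0.6793 -0.0429  0.0135]
(340, 140) [ 0.6453 -0.0245  0.016 ]
(320, 130) [0.6603 0.0196 0.0555]
(371, 150) [ 0.6159 -0.0884  0.0571]
(350, 160) [ 0.5961 -0.0439  0.0482]
(360, 190) [ 0.5317 -0.0644  0.0463]
(362, 206) [ 0.4969 -0.0672  0.058 ]
```

View pics/top_crop.png

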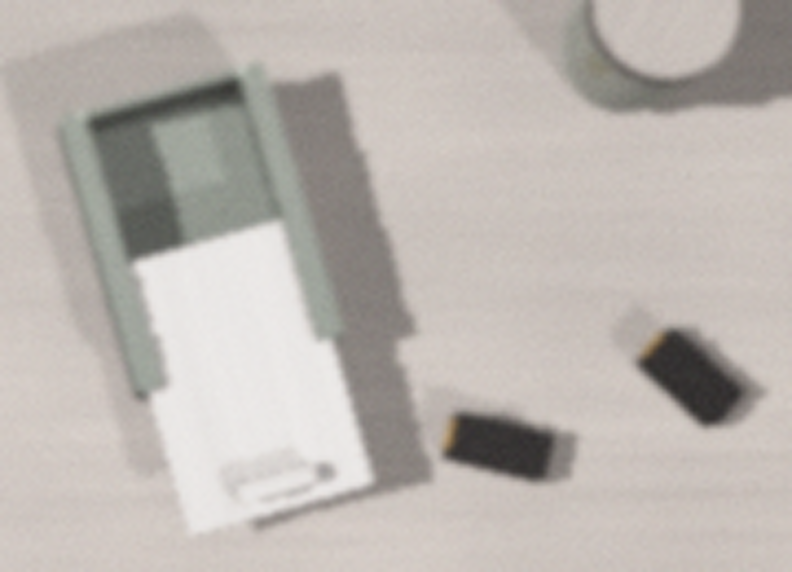

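The candidates are (414,196), 0.55 m from the base, and (457,180), 0.62 m. The crop shows both as identical black blocks, so the farther one at (457,180) is the battery. Next I measure the tin, lid and battery angles.

Run:
```python
from h import *
d=viewer.get_image('top')
f=lambda L:[(300+a/4.4-0.4,95+b/4.4-0.4) for a,b in L]
t=onz(d,f([(62,120),(262,65),(140,395),(340,330)]),0.055)
l=onz(d,f([(135,262),(284,220),(192,533),(373,483)]),0.049)
print('tin',t.round(4).tolist(),t.mean(0));print('lid',l.round(4).tolist(),l.mean(0))
for q in(t,l):
    a=q[:2].mean(0)-q[2:].mean(0);b=q[0]-q[1];print(np.degrees(np.arctan2(a[1],a[0])),np.hypot(*a[:2]),b)
# depth fit
P=cloud(d);z=P[...,2];roi=np.zeros(z.shape,bool);roi[95:225,300:395]=1
m=roi&(z>0.052)&(z<0.058)&(P[...,0]>0.54)
r=cv2.minAreaRect((P[m][:,:2]*1000).astype(np.float32));print(m.sum(),r)
m=roi&(z>0.0455)&(z<0.0515)
c=cv2.connectedComponentsWithStats(m.astype(np.uint8))
k=1+np.argmax(c[2][1:,4]);m=c[1]==k
r=cv2.minAreaRect((P[m][:,:2]*1000).astype(np.float32));print(m.sum(),r)
m=roi&(z>0.058)&(z<0.075); print('tab',m.sum(),P[m].mean(0),cv2.minAreaRect((P[m][:,:2]*1000).astype(np.float32)))
# scene cam
s=viewer.get_image('scene');P=cloud(s);z=P[...,2]
for n,c0,lo,hi,rad in[('bat',(.554,-.281),.019,.031,.035),('lid',(.535,-.06),.0455,.0515,.13),('rail',(.62,-.035),.053,.058,.09),('tab',(.497,-.067),.058,.072,.04)]:
    m=(z>lo)&(z<hi)&(np.hypot(P[...,0]-c0[0],P[...,1]-c0[1])<rad)
    print(n,m.sum(),P[m].mean(0),cv2.minAreaRect((P[m][:,:2]*1000).astype(np.float32)))
from scipy.spatial.transform import Rotation as R
o=monitor.get_obs();print(R.from_rotvec(o['tool_rot']).as_matrix().round(3).tolist(),o['tool_pos'],o['t'])
```

```text
tin [[0.6782, 0.0329, 0.055], [0.7046, -0.0649, 0.055], [0.5435, -0.0033, 0.055], [0.5741, -0.1003, 0.055]] [ 0.62510765 -0.03388567  0.055     ]
lid [[0.609, -0.0018, 0.049], [0.629, -0.0747, 0.049], [0.4771, -0.0278, 0.049], [0.5003, -0.1157, 0.049]] [ 0.55382802 -0.05498504  0.049     ]
15.123932311001237 0.13733776938582667 [-0.02634841  0.097793    0.        ]
14.391943165660688 0.13455165121558457 [-0.01996434  0.07285977  0.        ]
789 ((611.85498046875, -38.035423278808594), (171.17945861816406, 104.30654907226562), 15.461631774902344)
1985 ((554.002197265625, -55.906944274902344), (136.04798889160156, 96.94515991210938), 15.299152374267578)
tab 102 [ 0.52820346 -0.06140059  0.06045605] ((594.8076171875, -45.76917266845703), (204.7933807373047, 96.00044250488281), 14.958452224731445)
bat 264 [ 0.55506123 -0.2844052   0.0240827 ] ((552.9799194335938, -284.3060302734375), (50.12421798706055, 25.897010803222656), 46.17562484741211)
lid 1795 [ 0.55879867 -0.05644817  0.04839402] ((568.4931030273438, -55.879432678222656), (170.8516845703125, 98.60751342773438), 11.7135591506958)
rail 725 [ 0.63417486 -0.03683377  0.05461603] ((625.6094970703125, -36.122154235839844), (139.74200439453125, 105.56817626953125), 15.607638359069824)
tab 68 [ 0.50054076 -0.0716008   0.06076133] ((499.3587341308594, -70.77484130859375), (12.229193687438965, 39.29380416870117), 16.46065902709961)
[[0.923, -0.0, 0.386], [-0.386, -0.001, 0.923], [-0.0, -1.0, -0.001]] [0.2408441  0.57648607 0.23084846] 0.3
```

Run:
```python
from h import *
d=viewer.get_image('top');P=cloud(d)
for px in [(60,200),(60,290),(90,240),(20,250),(150,260),(150,298)]: print(px,P[px[1],px[0]].round(3))
```

```text
(60, 200) [0.51  0.537 0.16 ]
(60, 290) [0.332 0.535 0.16 ]
(90, 240) [0.428 0.535 0.023]
(20, 250) [0.412 0.587 0.218]
(150, 260) [0.383 0.403 0.002]
(150, 298) [ 0.297  0.406 -0.004]
```

Request:
servo_tool(
  commands=[0,0,0,1.4,-1.2,-3.5,0.5,0,0,0,1.4,-1.2,-3.5,0.5,0,0,0,1.4,-1.2,-3.5,0.5,0,0,0,1.4,-1.2,-3.5,0.5,0,0.148,0,0,0,0,0.5,0,0.148,0,0,0,0,0.5,0,0.148,0,0,0,0,0.5,0,0.148,0,0,0,0,0.5,0,0.148,0,0,0,0,0.5,0,0.148,0,0,0,0,0.5,0,0.148,0,0,0,0,0.5,0,0.148,0,0,0,0,0.5,0,0.148,0,0,0,0,0.5,0,0.148,0,0,0,0,0.5,0,0.148,0,0,0,0,0.5,0,0.148,0,0,0,0,0.5,0,0.148,0,0,0,0,0.5],
)

```text
t: 2.05
tool_pos: [0.2382, 0.4193, 0.2807]
tool_rot: [-0.735, 1.752, -1.754]
contact_force: [-0.2, -0.6, 1.0]
opening: 0.0428
```

```bash
cat >> h.py <<'E'
from scipy.spatial.transform import Rotation as R
def to(x,y,z,jaw):
    o=monitor.get_obs();M=R.from_rotvec(o['tool_rot']).as_matrix();p=o['tool_pos']
    th=np.radians(jaw);zt=np.array([np.cos(th),np.sin(th),0]);yt=np.array([0,0,-1.]);T=np.c_[np.cross(yt,zt),yt,zt]
    print('t',round(o['t'],2),'pos',p.round(4),'jaw',np.degrees(np.arctan2(M[1,2],M[0,2])).round(2),'tilt',M[2].round(3),'F',o['contact_force'].round(1),'open',round(o['opening'],4))
    print(' turn',(R.from_matrix(M.T@T).as_rotvec()).round(3),'shift cm now',(M.T@(np.array([x,y,z])-p)*100).round(2),'shift after turn',(T.T@(np.array([x,y,z])-p)*100).round(2))
E
python3 -c "
from h import *
to(.5535,-.2825,.16,-43)"
```

```text
t 2.05 pos [0.2382 0.4193 0.2807] jaw -44.4 tilt [-0.001 -1.     0.001] F [-0.2 -0.6  1. ] open 0.0428
 turn [-0.001 -0.025 -0.001] shift cm now [28.09 12.15 71.61] shift after turn [29.82 12.07 70.92]
```

Request:
servo_tool(
  commands=[0,-0.025,0,1.48,0.4,3.55,0.5,0,0,0,1.48,0.4,3.55,0.5,0,0,0,1.48,0.4,3.55,0.5,0,0,0,1.48,0.4,3.55,0.5,0,0,0,1.48,0.4,3.55,0.5,0,0,0,1.48,0.4,3.55,0.5,0,0,0,1.48,0.4,3.55,0.5,0,0,0,1.48,0.4,3.55,0.5,0,0,0,1.48,0.4,3.55,0.5,0,0,0,1.48,0.4,3.55,0.5,0,0,0,1.48,0.4,3.55,0.5,0,0,0,1.48,0.4,3.55,0.5,0,0,0,1.48,0.4,3.55,0.5,0,0,0,1.48,0.4,3.55,0.5,0,0,0,1.48,0.4,3.55,0.5,0,0,0,1.48,0.4,3.55,0.5,0,0,0,1.48,0.4,3.55,0.5,0,0,0,1.48,0.4,3.55,0.5,0,0,0,1.48,0.4,3.55,0.5,0,0,0,1.48,0.4,3.55,0.5],
)

```text
t: 4.05
tool_pos: [0.5667, -0.3065, 0.2028]
tool_rot: [-0.742, 1.725, -1.732]
contact_force: [0.9, 0.0, 0.6]
opening: 0.0429
```

Run:
```python
from h import *
to(.5535,-.2825,.10,-43)
d=viewer.get_image('wrist');cv2.imwrite('pics/w1.png',d['frame'][:,:,::-1])
P=cloud(d);z=P[...,2]
m=(z>.019)&(z<.031)&(np.hypot(P[...,0]-.5535,P[...,1]+.2825)<.037)
print(m.sum(),P[m].mean(0),cv2.minAreaRect((P[m][:,:2]*1000).astype(np.float32)))
```

```text
t 4.05 pos [ 0.5667 -0.3065  0.2028] jaw -42.72 tilt [-0.013 -1.     0.01 ] F [0.9 0.  0.6] open 0.0429
 turn [-0.01   0.005 -0.013] shift cm now [-0.73 10.26 -2.7 ] shift after turn [-0.85 10.28 -2.6 ]
1214 [ 0.55270549 -0.28274224  0.02458712] ((551.9139404296875, -283.04742431640625), (49.70332336425781, 23.720182418823242), 46.50148391723633)
```

View pics/w1.png

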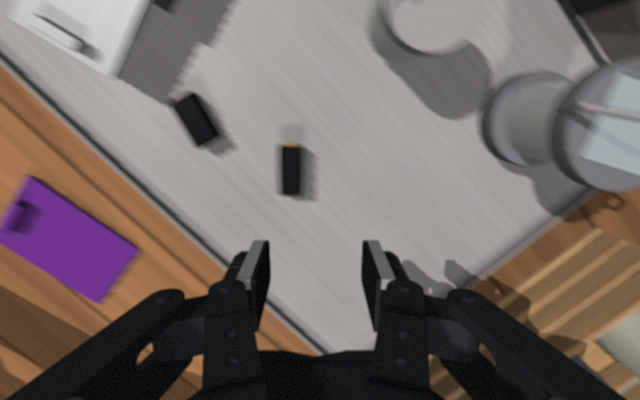

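The wrist view shows the battery at (290,168), lined up with the jaws. The near look-alike at (195,120) is well clear. The three cameras agree within 2 mm, so I'm moving over it.

Request:
servo_tool(
  commands=[-0.01,0.005,-0.013,-0.4,2.5,-1.4,0.5,0,0,0,-0.4,2.5,-1.2,0.5,0,0,0,0,2.5,0,0.5,0,0,0,0,2.5,0,0.5,0,0,0,0,0,0,0.5,0,0,0,0,0,0,0.5],
)

```text
t: 4.7
tool_pos: [0.555, -0.2908, 0.0983]
tool_rot: [-0.751, 1.739, -1.746]
contact_force: [0.1, -0.7, 1.1]
opening: 0.0425
```

Run:
```python
from h import *
d=viewer.get_image('wrist');cv2.imwrite('pics/w2.png',d['frame'][:,:,::-1])
P=cloud(d);z=P[...,2]
m=(z>.019)&(z<.031)&(np.hypot(P[...,0]-.5535,P[...,1]+.2825)<.037)
print(m.sum(),P[m].mean(0),cv2.minAreaRect((P[m][:,:2]*1000).astype(np.float32)))
to(.553,-.283,.006,-43.3)
```

```text
2467 [ 0.55307132 -0.28230897  0.02449654] ((551.8950805664062, -283.1839599609375), (49.90528106689453, 23.845333099365234), 46.72749710083008)
t 4.75 pos [ 0.5548 -0.2906  0.0982] jaw -43.45 tilt [ 0.003 -1.     0.002] F [0.3 0.2 0.3] open 0.0424
 turn [-0.002 -0.003  0.003] shift cm now [-0.45  9.21 -0.68] shift after turn [-0.43  9.22 -0.65]
```

View pics/w2.png

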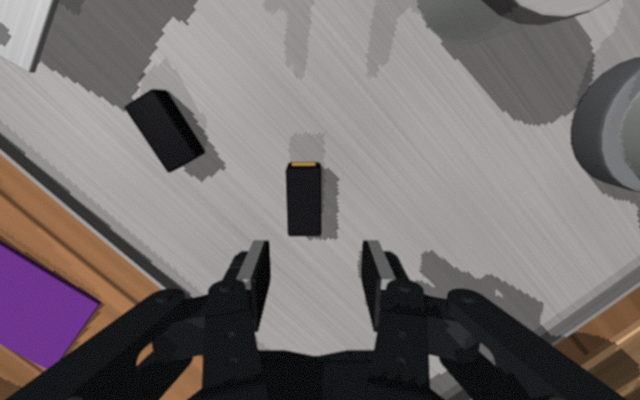

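The battery is at (304,200), clear of the jaws. Next I lower the gripper and grip at 25 N.

Request:
servo_tool(
  commands=[0,-0.003,0,-0.45,2,-0.67,0.5,0,0,0,0,2,0,0.5,0,0,0,0,2,0,0.5,0,0,0,0,1.5,0,0.5,0,0,0,0,0,0,0.5,0,0,0,0,0,0,0.5],
  grip_force=25,
)

```text
t: 5.35
tool_pos: [0.5604, -0.2875, 0.0333]
tool_rot: [-0.742, 1.718, -1.756]
contact_force: [0.1, -0.5, 0.5]
opening: 0.0428
```

Run:
```python
from h import *
to(.553,-.283,.006,-43.3)
```

```text
t 5.35 pos [ 0.5604 -0.2875  0.0333] jaw -43.27 tilt [-0.001 -1.     0.022] F [ 0.1 -0.5  0.5] open 0.0428
 turn [-0.022  0.001 -0.001] shift cm now [ 0.18  2.71 -0.91] shift after turn [ 0.18  2.73 -0.85]
```

Request:
servo_tool(
  commands=[-0.011,0,0,0.1,0,-0.45,0.5,-0.011,0,0,0.1,0,-0.4,0.5,0,0,0,0,0,0,0.5,0,0,0,0,0,0,0.5],
)

```text
t: 5.75
tool_pos: [0.5544, -0.2843, 0.0374]
tool_rot: [-0.749, 1.736, -1.742]
contact_force: [0.0, 0.7, 0.6]
opening: 0.0426
```

Run:
```python
from h import *
to(.553,-.283,.006,-43.3)
```

```text
t 5.75 pos [ 0.5544 -0.2843  0.0374] jaw -43.27 tilt [-0.002 -1.     0.004] F [0.  0.7 0.6] open 0.0426
 turn [-0.004  0.001 -0.002] shift cm now [ 0.    3.14 -0.2 ] shift after turn [-0.    3.14 -0.19]
```

Request:
servo_tool(
  commands=[0,0,0,0,0.8,-0.2,0.5,0,0,0,0,0.8,0,0.5,0,0,0,0,0.7,0,0.5,0,0,0,0,0.5,0,0.5,0,0,0,0,0,0,0.5],
)

```text
t: 6.25
tool_pos: [0.5525, -0.2826, 0.0065]
tool_rot: [-0.749, 1.737, -1.741]
contact_force: [-0.1, 1.1, -0.7]
opening: 0.0425
```

Run:
```python
from h import *
to(.553,-.283,.006,-43.3)
```

```text
t 6.25 pos [ 0.5525 -0.2826  0.0065] jaw -43.27 tilt [-0.001 -1.     0.003] F [-0.1  1.1 -0.7] open 0.0425
 turn [-0.003  0.    -0.001] shift cm now [-0.01  0.05  0.07] shift after turn [-0.01  0.05  0.07]
```

Request:
servo_tool(
  commands=[0,0,0,0,0,0,0.1,0,0,0,0,0,0,0.1,0,0,0,0,0,0,0.1,0,0,0,0,0,0,0.1,0,0,0,0,0,0,0.1],
  grip_force=25,
)

```text
t: 6.75
tool_pos: [0.5526, -0.2827, 0.0064]
tool_rot: [-0.749, 1.737, -1.741]
contact_force: [0.2, -0.6, -0.5]
opening: 0.0236
```

Request:
servo_tool(
  commands=[0,0,0,0,-1,0,0.1,0,0,0,0,-2,0,0.1,0,0,0,0,-2.5,0,0.1,0,0,0,0,-2.5,0,0.1,0,0,0,0,-2.5,0,0.1,0,0,0,0,-2,0,0.1,0,0,0,0,-1,0,0.1,0,0,0,0,0,0,0.1],
)

```text
t: 7.55
tool_pos: [0.552, -0.2824, 0.1508]
tool_rot: [-0.748, 1.736, -1.742]
contact_force: [-0.7, 0.3, -1.6]
opening: 0.0238
```

Run:
```python
from h import *
d=viewer.get_image('wrist');cv2.imwrite('pics/w3.png',d['frame'][:,:,::-1])
c,s=np.cos(np.radians(15.5)),np.sin(np.radians(15.5))
t=np.array([.6255,-.036]);e=np.array([c,s]);
print(t+.03*e)
to(*(t+.03*e),.14,-74.5)
```

```text
[ 0.65440891 -0.02798285]
t 7.6 pos [ 0.5517 -0.2822  0.1499] jaw -43.27 tilt [-0.001 -1.     0.003] F [-0.2 -0.4 -0.7] open 0.0236
 turn [-0.003  0.545 -0.002] shift cm now [-25.55   0.99  -9.95] shift after turn [-16.69   0.99 -21.75]
```

View pics/w3.png

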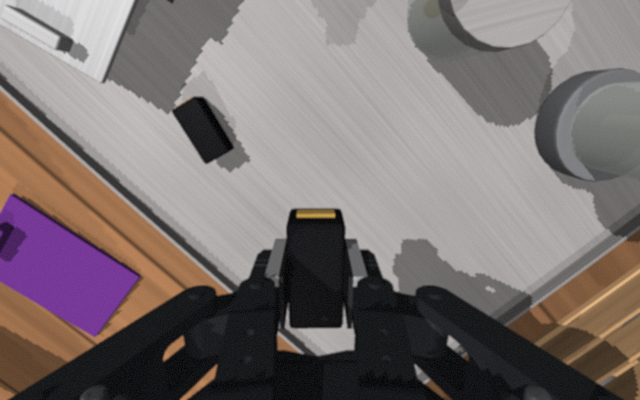

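Battery held squarely between the pads at (316,265). Turning, then moving over the tin's opening.

Request:
servo_tool(
  commands=[0,0.136,0,0,0,0,0.1,0,0.136,0,0,0,0,0.1,0,0.136,0,0,0,0,0.1,0,0.137,0,0,0,0,0.1,0,0,0,-1,0,-1.3,0.1,0,0,0,-1.7,0,-2.2,0.1,0,0,0,-1.7,0,-2.2,0.1,0,0,0,-1.7,0,-2.2,0.1,0,0,0,-1.7,0,-2.2,0.1,0,0,0,-1.7,0,-2.2,0.1,0,0,0,-1.7,0,-2.2,0.1,0,0,0,-1.7,0,-2.2,0.1,0,0,0,-1.7,0,-2.2,0.1,0,0,0,-1.1,0,-1.4,0.1,0,0,0,-0.5,0,-0.7,0.1,0,0,0,0,0,0,0.1,0,0,0,0,0,0,0.1],
)

```text
t: 9.3
tool_pos: [0.6465, -0.0259, 0.1197]
tool_rot: [-0.298, 2.128, -2.088]
contact_force: [0.5, 0.2, -0.2]
opening: 0.0234
```

Run:
```python
from h import *
d=viewer.get_image('wrist');cv2.imwrite('pics/w4.png',d['frame'][:,:,::-1])
P=cloud(d);z=P[...,2]
for n,c0,lo,hi,rad in[('rail',(.625,-.036),.052,.058,.095),('tab',(.497,-.067),.058,.072,.04),('lid',(.5545,-.0555),.0455,.0515,.095)]:
    m=(z>lo)&(z<hi)&(np.hypot(P[...,0]-c0[0],P[...,1]-c0[1])<rad)
    if m.sum()>20: print(n,m.sum(),P[m].mean(0),cv2.minAreaRect((P[m][:,:2]*1000).astype(np.float32)))
to(.6544,-.028,.14,-74.5)
```

```text
rail 6277 [ 0.65751913 -0.02983597  0.05465066] ((639.3404541015625, -30.749839782714844), (109.7115707397461, 104.6295166015625), 15.317727088928223)
lid 2220 [ 0.54551504 -0.05178422  0.04820621] ((580.6654052734375, -47.367122650146484), (118.26280212402344, 78.53937530517578), 15.953482627868652)
t 9.35 pos [ 0.6465 -0.0261  0.1198] jaw -76.1 tilt [ 0.035 -0.999 -0.024] F [-0.2 -0.4 -0.5] open 0.0229
 turn [ 0.024 -0.028  0.034] shift cm now [-0.65 -2.05  0.33] shift after turn [-0.71 -2.02  0.39]
```

View pics/w4.png

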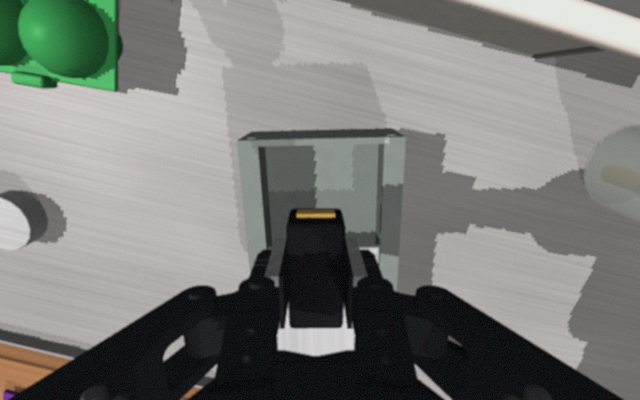

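Request:
servo_tool(
  commands=[0.012,-0.014,0.017,-0.35,0,0.2,0.1,0.012,-0.014,0.017,-0.35,0,0.15,0.1,0,0,0,0,0,0,0.1,0,0,0,0,0,0,0.1],
)

```text
t: 9.75
tool_pos: [0.6543, -0.0309, 0.12]
tool_rot: [-0.278, 2.073, -2.079]
contact_force: [-0.4, 0.9, -0.7]
opening: 0.0235
```

Run:
```python
from h import *
d=viewer.get_image('wrist');cv2.imwrite('pics/w5.png',d['frame'][:,:,::-1])
P=cloud(d);z=P[...,2]
m=(z>.052)&(z<.058)&(np.hypot(P[...,0]-.625,P[...,1]+.036)<.095)
print(cv2.minAreaRect((P[m][:,:2]*1000).astype(np.float32)))
to(.6546,-.0267,.02,-74.6)
```

```text
((644.7955932617188, -29.237266540527344), (98.30320739746094, 104.75249481201172), 15.315460205078125)
t 9.8 pos [ 0.6543 -0.0309  0.1201] jaw -74.54 tilt [-0.003 -1.     0.003] F [ 0.1 -0.  -0.2] open 0.0234
 turn [-0.003  0.001 -0.003] shift cm now [-0.11 10.01 -0.43] shift after turn [-0.14 10.01 -0.4 ]
```

Request:
servo_tool(
  commands=[0,0,0,-0.1,0.8,-0.4,0.1,0,0,0,0,1,0,0.1,0,0,0,0,1,0,0.1,0,0,0,0,1,0,0.1,0,0,0,0,0,0,0.1,0,0,0,0,0,0,0.1],
)

```text
t: 10.4
tool_pos: [0.6533, -0.0263, 0.077]
tool_rot: [-0.281, 2.075, -2.079]
contact_force: [0.5, -0.8, -1.1]
opening: 0.0231
```

Run:
```python
from h import *
d=viewer.get_image('wrist');cv2.imwrite('pics/w6.png',d['frame'][:,:,::-1])
to(.6546,-.0267,.02,-74.6)
```

```text
t 10.45 pos [ 0.6531 -0.0263  0.0768] jaw -74.54 tilt [ 0.    -1.     0.002] F [-0.2  0.4 -1.3] open 0.0234
 turn [-0.002  0.001  0.   ] shift cm now [-0.13  5.68  0.07] shift after turn [-0.13  5.68  0.08]
```

View pics/w6.png

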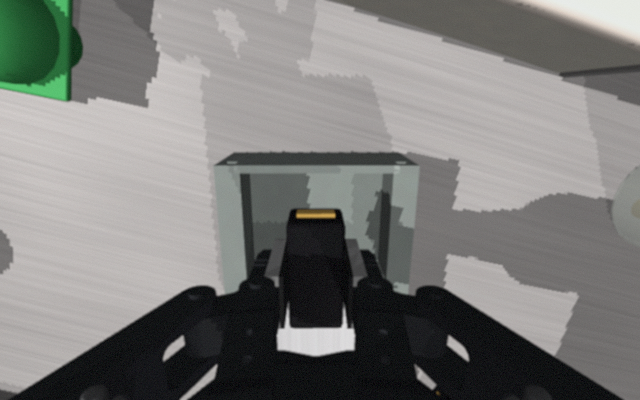

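The view at 77 mm shows the battery at (316,265), centred between the rails at x=225 and x=405. I'm lowering it now.

Request:
servo_tool(
  commands=[0,0,0,-0.1,0.9,0.07,0.1,0,0,0,0,1,0,0.1,0,0,0,0,1,0,0.1,0,0,0,0,0.9,0,0.1,0,0,0,0,0.6,0,0.1,0,0,0,0,0,0,0.1,0,0,0,0,0,0,0.1],
)

```text
t: 11.15
tool_pos: [0.6546, -0.027, 0.029]
tool_rot: [-0.281, 2.075, -2.079]
contact_force: [0.3, -0.1, -0.1]
opening: 0.0235
```

Run:
```python
from h import *
to(.6546,-.0267,.019,-74.6)
```

```text
t 11.15 pos [ 0.6546 -0.027   0.029 ] jaw -74.55 tilt [-0.    -1.     0.002] F [ 0.3 -0.1 -0.1] open 0.0235
 turn [-0.002  0.001 -0.   ] shift cm now [-0.01  1.   -0.03] shift after turn [-0.01  1.   -0.02]
```

Request:
servo_tool(
  commands=[0,0,0,0,0.5,0,0.1,0,0,0,0,0.5,0,0.1,0,0,0,0,0,0,0.1,0,0,0,0,0,0,0.1],
)

```text
t: 11.55
tool_pos: [0.6554, -0.0271, 0.0192]
tool_rot: [-0.279, 2.074, -2.079]
contact_force: [0.1, 0.5, -1.2]
opening: 0.0236
```

Run:
```python
from h import *
to(.6546,-.0267,.0175,-74.6)
```

```text
t 11.55 pos [ 0.6554 -0.0271  0.0192] jaw -74.54 tilt [-0.002 -1.     0.003] F [ 0.1  0.5 -1.2] open 0.0236
 turn [-0.003  0.001 -0.002] shift cm now [ 0.07  0.17 -0.06] shift after turn [ 0.07  0.17 -0.06]
```

Request:
servo_tool(
  commands=[0,0,0,0,0.1,0,0.1,0,0,0,0,0,0,0.4,0,0,0,0,0,0,0.4,0,0,0,0,0,0,0.4,0,0,0,0,0,0,0.4,0,0,0,0,-1,0,0.4,0,0,0,0,-1.2,0,0.4,0,0,0,0,-1.2,0,0.4,0,0,0,0,-1.2,0,0.4,0,0,0,0,-2,0,0.4,0,0,0,0,-2,0,0.4,0,0,0,0,-1.5,0,0.4,0,0,0,0,0,0,0.4],
)

```text
t: 12.85
tool_pos: [0.6576, -0.0272, 0.1325]
tool_rot: [-0.27, 2.068, -2.078]
contact_force: [0.4, -1.1, 0.1]
opening: 0.0341
```

Run:
```python
from h import *
d=viewer.get_image('wrist');cv2.imwrite('pics/w7.png',d['frame'][:,:,::-1])
d=viewer.get_image('scene');crop(d,230,400,170,300,4.4,'pics/s7.png')
e=np.array([np.cos(.269),np.sin(.269)]);t=np.array([.6247,-.0347]);
to(.6546,-.0267,.12,-74.6)
P=cloud(d);z=P[...,2]
for n,c0,lo,hi,rad in[('tab',(.497,-.067),.058,.072,.04),('lid',(.5545,-.0555),.0455,.0515,.09)]:
    m=(z>lo)&(z<hi)&(np.hypot(P[...,0]-c0[0],P[...,1]-c0[1])<rad)
    print(n,m.sum(),P[m].mean(0),cv2.minAreaRect((P[m][:,:2]*1000).astype(np.float32)))
```

```text
t 12.95 pos [ 0.6561 -0.0269  0.1294] jaw -74.54 tilt [-0.006 -1.     0.004] F [ 0.1 -0.   0.6] open 0.0345
 turn [-0.004  0.001 -0.006] shift cm now [ 0.14  0.94 -0.07] shift after turn [ 0.14  0.94 -0.06]
tab 66 [ 0.50072277 -0.072373    0.06082201] ((499.8811950683594, -71.78300476074219), (11.986141204833984, 39.37578201293945), 13.672711372375488)
lid 1558 [ 0.55573798 -0.06255408  0.0483256 ] ((560.3002319335938, -54.66680145263672), (150.0702667236328, 105.91874694824219), 16.1678409576416)
```

View pics/w7.png

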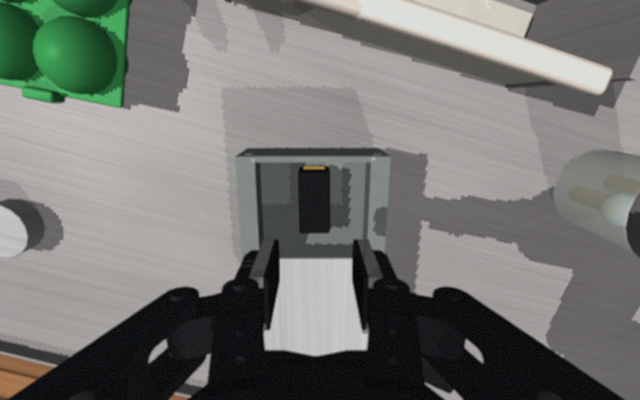

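View pics/s7.png

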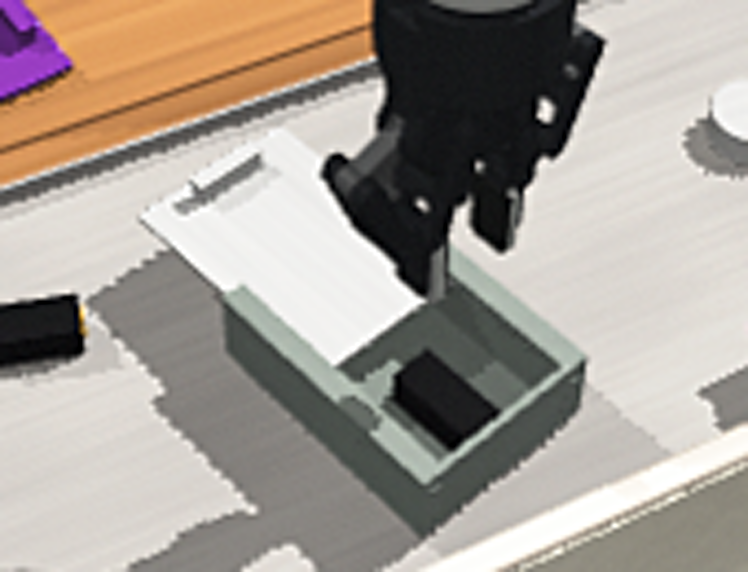

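The battery at (314,200) lies flat in the tin, released, and the lid is still open. I'm shutting the fingers and moving behind the tab, which is about (0.499,-0.070).

Request:
servo_tool(
  commands=[0,0,0,1,0,0,0,0,0,0,2,0,0,0,0,0,0,2.2,0,0,0,0,0,0,2.2,0,0,0,0,0,0,2.2,0,0,0,0,0,0,2.2,0,0,0,0,0,0,2.2,0,0,0,0,0,0,2.2,0,0,0,0,0,0,2,0,0,0,0,0,0,1,0,0,0,0,0,0,0,0,0,0,0,0,0,0,0,0,0],
)

```text
t: 14.15
tool_pos: [0.4482, -0.0778, 0.1111]
tool_rot: [-0.308, 2.096, -2.079]
contact_force: [1.0, -0.9, 0.2]
opening: 0.0004
```

Run:
```python
from h import *
d=viewer.get_image('wrist');cv2.imwrite('pics/w8.png',d['frame'][:,:,::-1])
P=cloud(d);z=P[...,2]
m=(z>.056)&(z<.067)&(np.hypot(P[...,0]-.499,P[...,1]+.07)<.03)
print(m.sum(),P[m].mean(0),cv2.minAreaRect((P[m][:,:2]*1000).astype(np.float32)))
to(.4704,-.0772,.054,-74.6)
```

```text
1251 [ 0.49915627 -0.06938393  0.061209  ] ((499.0229797363281, -69.5099868774414), (9.715497016906738, 40.0584716796875), 15.54116153717041)
t 14.2 pos [ 0.4483 -0.0777  0.1111] jaw -74.56 tilt [ 0.023 -1.    -0.011] F [-0.3  0.2 -0.1] open 0.0002
 turn [0.011 0.001 0.023] shift cm now [-2.27  5.65  0.6 ] shift after turn [-2.15  5.71  0.54]
```

View pics/w8.png

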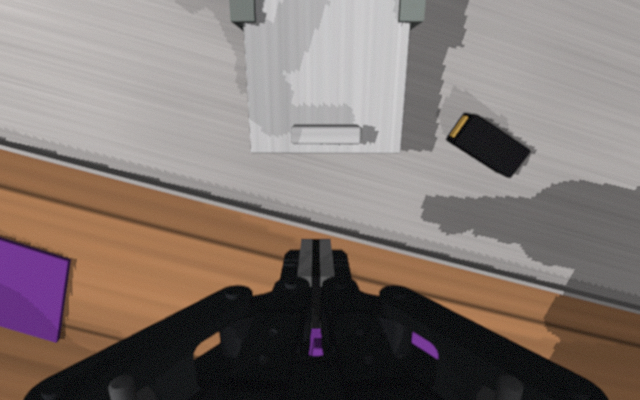

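The tab is at (326,134) and the shut fingers are at (316,255), behind it. I'm correcting the alignment, then going down.

Request:
servo_tool(
  commands=[0.006,0,0.012,-0.5,1,0.3,0,0.005,0,0.011,-0.5,1,0.25,0,0,0,0,-0.5,1,0,0,0,0,0,-0.3,0.8,0,0,0,0,0,0,0,0,0,0,0,0,0,0,0,0],
)

```text
t: 14.8
tool_pos: [0.4712, -0.0774, 0.0717]
tool_rot: [-0.282, 2.075, -2.075]
contact_force: [-0.3, 0.0, -0.2]
opening: -0.0
```

Run:
```python
from h import *
to(.4702,-.0774,.0535,-74.6)
```

```text
t 14.8 pos [ 0.4712 -0.0774  0.0717] jaw -74.41 tilt [-0.002 -1.     0.001] F [-0.3  0.  -0.2] open -0.0
 turn [-0.001  0.003 -0.002] shift cm now [ 0.1   1.82 -0.03] shift after turn [ 0.09  1.82 -0.03]
```

Request:
servo_tool(
  commands=[0,0.003,0,0,0.6,0,0,0,0,0,0,0.6,0,0,0,0,0,0,0.5,0,0,0,0,0,0,0,0,0,0,0,0,0,0,0,0],
)

```text
t: 15.3
tool_pos: [0.4715, -0.0775, 0.054]
tool_rot: [-0.277, 2.076, -2.077]
contact_force: [-0.0, -0.2, 0.4]
opening: 0.0001
```

```bash
cat >> h.py <<'E'
E0=np.array([np.cos(.268),np.sin(.268)]);T0=np.array([.6247,-.0347])
def st():
    o=monitor.get_obs();v=o['tool_pos'][:2]-T0
    print('TCP in tin frame mm: x %.1f y %.1f z %.1f'%(v@E0*1e3,(v[1]*E0[0]-v[0]*E0[1])*1e3,o['tool_pos'][2]*1e3),'F along',round(float(o['contact_force'][:2]@E0),2),'Fz',round(o['contact_force'][2],2))
    to(*(T0-.073*E0),.0535,-74.6)
E
python3 -c "
from h import *
st()"
```

```text
TCP in tin frame mm: x -159.0 y -0.7 z 54.0 F along -0.08 Fz 0.39
t 15.3 pos [ 0.4715 -0.0775  0.054 ] jaw -74.6 tilt [-0.003 -1.     0.001] F [-0.  -0.2  0.4] open 0.0001
 turn [-0.001  0.    -0.003] shift cm now [-8.6   0.08 -0.06] shift after turn [-8.6   0.05 -0.06]
```

Request:
servo_tool(
  commands=[0,0,0,-0.4,0,0,0,0,0,0,-0.4,0,0,0,0,0,0,-0.4,0,0,0,0,0,0,-0.4,0,0,0,0,0,0,-0.4,0,0,0,0,0,0,-0.4,0,0,0],
)

```text
t: 15.9
tool_pos: [0.4969, -0.0709, 0.0548]
tool_rot: [-0.276, 2.075, -2.078]
contact_force: [-1.5, -0.8, 0.1]
opening: 0.0
```

```bash
python3 -c "
from h import *
st()"
```

```text
TCP in tin frame mm: x -132.9 y -1.0 z 54.8 F along -1.66 Fz 0.12
t 15.9 pos [ 0.4969 -0.0709  0.0548] jaw -74.61 tilt [-0.004 -1.     0.002] F [-1.5 -0.8  0.1] open 0.0
 turn [-0.002 -0.    -0.004] shift cm now [-5.98  0.16 -0.1 ] shift after turn [-5.99  0.13 -0.1 ]
```

Request:
servo_tool(
  commands=[0,0,-0.003,-0.5,0.1,-0.1,0,0,0,0,-0.5,0,0,0,0,0,0,-0.5,0,0,0,0,0,0,-0.5,0,0,0,0,0,0,-0.5,0,0,0,0,0,0,-0.4,0,0,0,0,0,0,-0.3,0,0,0,0,0,0,0,0,0,0],
)

```text
t: 16.7
tool_pos: [0.531, -0.0603, 0.0537]
tool_rot: [-0.28, 2.075, -2.079]
contact_force: [0.0, 1.1, 0.2]
opening: -0.0
```

Run:
```python
from h import *
st()
d=viewer.get_image('top');crop(d,300,480,95,225,4.4,'pics/t9.png')
```

```text
TCP in tin frame mm: x -97.2 y 0.1 z 53.7 F along 0.3 Fz 0.15
t 16.7 pos [ 0.531  -0.0603  0.0537] jaw -74.58 tilt [-0.001 -1.     0.002] F [0.  1.1 0.2] open -0.0
 turn [-0.002  0.    -0.001] shift cm now [-2.42  0.02  0.01] shift after turn [-2.42  0.02  0.01]
```

View pics/t9.png

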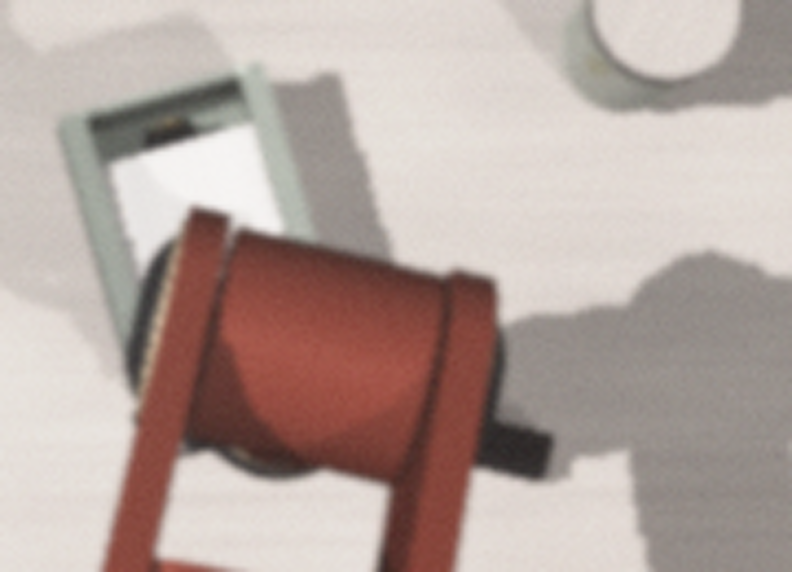

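The lid's leading edge has moved to about crop (185,140), roughly 24 mm short of the end wall, and the tin hasn't moved. I'll continue gently.

Request:
servo_tool(
  commands=[0,0,0,-0.3,0,0,0,0,0,0,-0.3,0,0,0,0,0,0,-0.3,0,0,0,0,0,0,-0.3,0,0,0,0,0,0,-0.3,0,0,0],
)

```text
t: 17.25
tool_pos: [0.5455, -0.0562, 0.0535]
tool_rot: [-0.281, 2.076, -2.08]
contact_force: [-2.4, 0.1, 1.4]
opening: 0.0
```

```bash
python3 -c "
from h import *
st()"
```

```text
TCP in tin frame mm: x -82.0 y 0.2 z 53.5 F along -2.3 Fz 1.42
t 17.25 pos [ 0.5455 -0.0562  0.0535] jaw -74.61 tilt [ 0.    -1.     0.002] F [-2.4  0.1  1.4] open 0.0
 turn [-0.002 -0.     0.   ] shift cm now [-0.9  -0.    0.02] shift after turn [-0.9   0.    0.02]
```

Request:
servo_tool(
  commands=[0,0,0,-0.25,0,0,0,0,0,0,-0.25,0,0,0],
)

```text
t: 17.45
tool_pos: [0.5498, -0.055, 0.0533]
tool_rot: [-0.285, 2.077, -2.081]
contact_force: [-3.4, -1.9, 2.0]
opening: 0.0
```

Request:
servo_tool(
  commands=[0,0,0,-0.25,0,0,0,0,0,0,-0.25,0,0,0],
)

```text
t: 17.65
tool_pos: [0.5532, -0.054, 0.0528]
tool_rot: [-0.291, 2.079, -2.083]
contact_force: [-6.6, -2.5, 2.8]
opening: 0.0002
```

```bash
python3 -c "
from h import *
st()"
```

```text
TCP in tin frame mm: x -74.1 y 0.4 z 52.8 F along -7.02 Fz 2.81
t 17.65 pos [ 0.5532 -0.054   0.0528] jaw -74.57 tilt [ 0.009 -1.     0.001] F [-6.6 -2.5  2.8] open 0.0002
 turn [-0.001  0.001  0.009] shift cm now [-0.11 -0.07  0.04] shift after turn [-0.11 -0.07  0.04]
```

Request:
servo_tool(
  commands=[0,0,0.004,-0.25,-0.1,0,0,0,0,0.004,-0.25,0,0,0],
)

```text
t: 17.85
tool_pos: [0.5549, -0.0533, 0.0523]
tool_rot: [-0.293, 2.08, -2.083]
contact_force: [-7.4, -2.5, 5.5]
opening: -0.0
```

Request:
servo_tool(
  commands=[0,0,0,-0.25,0,0,0],
)

```text
t: 17.95
tool_pos: [0.5556, -0.0531, 0.0517]
tool_rot: [-0.299, 2.082, -2.085]
contact_force: [-8.4, -2.8, 4.0]
opening: -0.0001
```

```bash
python3 -c "
from h import *
st()"
```

```text
TCP in tin frame mm: x -71.5 y 0.6 z 51.7 F along -8.82 Fz 3.99
t 17.95 pos [ 0.5556 -0.0531  0.0517] jaw -74.53 tilt [ 0.015 -1.    -0.001] F [-8.4 -2.8  4. ] open -0.0001
 turn [0.001 0.001 0.015] shift cm now [ 0.15 -0.18  0.06] shift after turn [ 0.15 -0.18  0.06]
```

Request:
servo_tool(
  commands=[0,0,0.008,-0.25,-0.25,0.05,0,0,0,0.008,-0.35,-0.15,0,0],
)

```text
t: 18.15
tool_pos: [0.556, -0.0527, 0.0521]
tool_rot: [-0.298, 2.084, -2.081]
contact_force: [-8.0, -4.3, 2.6]
opening: -0.0004
```

```bash
python3 -c "
from h import *
st()"
```

```text
TCP in tin frame mm: x -71.0 y 0.8 z 52.1 F along -8.83 Fz 2.57
t 18.15 pos [ 0.556  -0.0527  0.0521] jaw -74.49 tilt [ 0.014 -1.    -0.003] F [-8.  -4.3  2.6] open -0.0004
 turn [0.003 0.002 0.014] shift cm now [ 0.2  -0.14  0.08] shift after turn [ 0.2  -0.14  0.08]
```

Request:
servo_tool(
  commands=[0,0,0.01,-0.5,-0.2,0.05,0,0,0,0.01,-0.5,-0.15,0,0],
)

```text
t: 18.35
tool_pos: [0.5598, -0.0514, 0.052]
tool_rot: [-0.294, 2.085, -2.076]
contact_force: [-5.4, -1.9, 0.3]
opening: -0.0004
```

```bash
python3 -c "
from h import *
st()"
```

```text
TCP in tin frame mm: x -67.0 y 1.1 z 52.0 F along -5.73 Fz 0.34
t 18.35 pos [ 0.5598 -0.0514  0.052 ] jaw -74.47 tilt [ 0.009 -1.    -0.006] F [-5.4 -1.9  0.3] open -0.0004
 turn [0.006 0.002 0.009] shift cm now [ 0.6  -0.14  0.1 ] shift after turn [ 0.6  -0.15  0.11]
```

The force fell from 8.8 to 5.7 N while the finger moved 4 mm forward, which looks like the snap. I'll hold and check.

Request:
servo_tool(
  commands=[0,0,0.004,-0.35,-0.1,0,0,0,0,0,-0.35,0,0,0],
)

```text
t: 18.55
tool_pos: [0.5627, -0.0502, 0.0512]
tool_rot: [-0.302, 2.089, -2.078]
contact_force: [-8.4, -3.5, 5.4]
opening: -0.0001
```

Run:
```python
from h import *
st()
s=viewer.get_image('scene');crop(s,230,400,170,300,4.4,'pics/s10.png')
```

```text
TCP in tin frame mm: x -63.9 y 1.5 z 51.2 F along -9.07 Fz 5.42
t 18.55 pos [ 0.5627 -0.0502  0.0512] jaw -74.46 tilt [ 0.016 -1.    -0.008] F [-8.4 -3.5  5.4] open -0.0001
 turn [0.008 0.002 0.016] shift cm now [ 0.91 -0.22  0.15] shift after turn [ 0.91 -0.23  0.15]
```

View pics/s10.png

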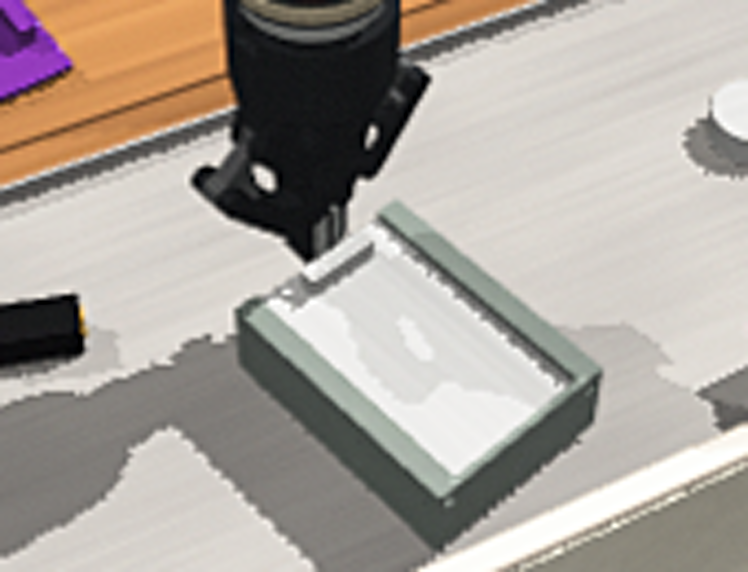

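The lid's leading edge meets the end wall at crop (460,470), and 9 N moved the tin and finger about equally, so the lid is home. Backing off.

Request:
servo_tool(
  commands=[0,0,0,0.3,-0.1,0,0,0,0,0,0.5,0,0,0,0,0,0,0.7,0,0,0,0,0,0,0.9,0,0,0,0,0,0,1.2,0,0,0,0,0,0,1.5,-0.5,0,0,0,0,0,1.5,-1,0,0,0,0,0,1.5,-2,0,0,0,0,0,2,-2,0,0,0,0,0,2.5,-2,0,0,0,0,0,2.5,-2,0,0,0,0,0,2,-1,0,0,0,0,0,0,0,0,0],
)

```text
t: 19.9
tool_pos: [0.3894, -0.0982, 0.1623]
tool_rot: [-0.295, 2.085, -2.077]
contact_force: [0.5, -0.4, 0.4]
opening: -0.0002
```

Run:
```python
from h import *
st()
s=viewer.get_image('scene');crop(s,230,400,170,300,4.4,'pics/s11.png')
w=viewer.get_image('wrist');crop(w,160,480,0,200,2.4,'pics/w11.png')
d=viewer.get_image('top');crop(d,300,480,95,225,4.4,'pics/t11.png')
for n,c in(('scene',s),('wrist',w),('top',d)):
    P=cloud(c);z=P[...,2]
    for k,c0,lo,hi,rad in[('rail',(.625,-.036),.0525,.0575,.09),('tab',(.57,-.05),.059,.07,.035),('lid',(.625,-.036),.0455,.051,.075)]:
        m=(z>lo)&(z<hi)&(np.hypot(P[...,0]-c0[0],P[...,1]-c0[1])<rad)
        if m.sum()>20:
            v=P[m][:,:2]-T0;x=v@E0*1e3; r=cv2.minAreaRect((P[m][:,:2]*1000).astype(np.float32));cc=(np.array(r[0])/1e3-T0)@E0*1e3
            print(n,k,m.sum(),'x range',np.percentile(x,[1,50,99]).round(1),'rect cx %.1f'%cc,np.round(r[1],1),round(r[2],1),'z',np.median(P[m][:,2]).round(4))
```

```text
TCP in tin frame mm: x -243.7 y 1.1 z 162.3 F along 0.38 Fz 0.41
t 19.9 pos [ 0.3894 -0.0982  0.1623] jaw -74.49 tilt [ 0.01  -1.    -0.005] F [ 0.5 -0.4  0.4] open -0.0002
 turn [0.005 0.002 0.01 ] shift cm now [-17.18  10.7    0.22] shift after turn [-17.07  10.88   0.13]
scene rail 807 x range [-68.    8.9  70.3] rect cx 0.4 [141.2 105.5] 15.4 z 0.0545
scene tab 83 x range [-60.9 -55.4 -50.9] rect cx -55.8 [10.8 40.3] 13.5 z 0.0631
scene lid 1755 x range [-65.    7.   69.7] rect cx 0.4 [141.  106.9] 15.2 z 0.0489
top rail 721 x range [-67.6   2.8  71.6] rect cx 1.9 [142.1 104.7] 15.4 z 0.0544
top tab 87 x range [-60.5 -55.8 -51. ] rect cx -55.8 [ 9.8 39.8] 15.1 z 0.0626
top lid 1817 x range [-66.9   3.5  66.8] rect cx 1.8 [140.8 104.5] 15.4 z 0.0486
```

View pics/w11.png

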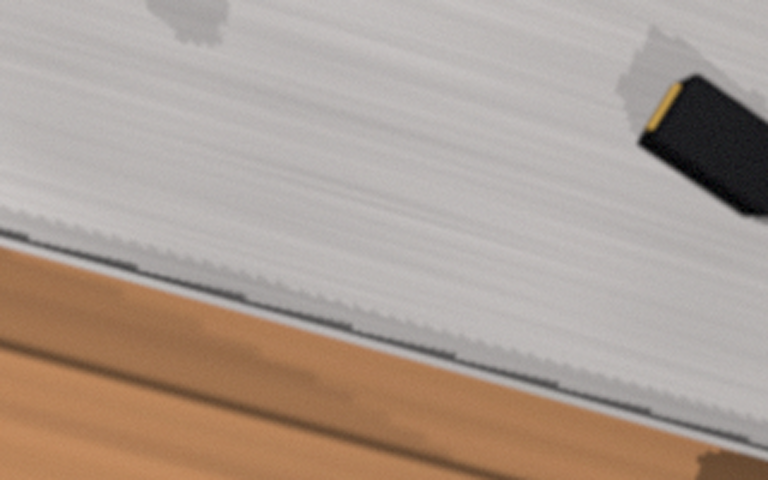

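View pics/s11.png

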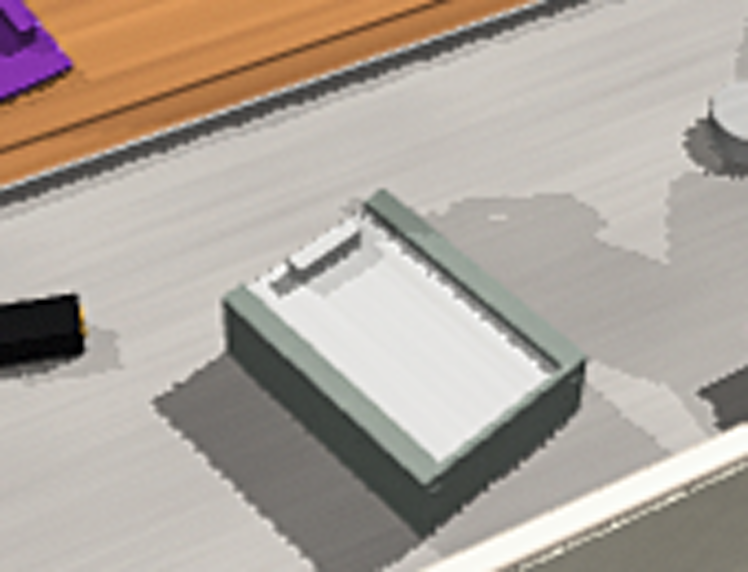

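The tin is back at its start position: the scene rail centre is 0.4 mm now and was 0.5 mm before. The tab is 56–58 mm behind the tin's centre, against a home value of 57, and nothing touches the robot. Handing in.

```bash
python3 -c "
from station import ticket
print(ticket.finish_job())"
```

```text
the job is handed in; nothing more can be done
None
```

The job is handed in at about 20 s of the 67 s allowed. The battery is in the tin and the lid is shut and home, as far as my checks can show; the interface gave no verdict.

- **Battery:** I took the look-alike farthest from the base (0.62 m against 0.55 m) and lowered it into the open end of the tin. After letting go, a picture showed it lying flat with the lid still open.
- **Lid:** I pushed the tab from behind with shut fingers. It passed the ridge after a reading of about 9 N. By the 0.9 N/mm rubber that is about 10 mm of tin travel, well under the 24 mm limit.
- **Last checks:**
  - The tab sat 56–58 mm behind the tin's centre, where home is 57 mm.
  - The scene camera put the tin within about 0.1 mm of its start.
  - The arm was clear, with contact force near zero.
- **Disagreements and gaps:**
  - The top and scene cameras differed by about 1.5 mm on the tin's position, within the 2 mm calibration.
  - The last wrist picture did not show the tin.
  - The battery cannot be seen under the shut lid.
  - I did not measure the jar, egg box or candle tin at the end; the arm made no contact near them.

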